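# Bolt the craft-knife chest

### The arm

A 7-joint arm with a two-finger parallel gripper is mounted at the origin on the work surface. World frame = base frame: x ahead of the robot, y to its left, z up, the work surface at z = 0. Lengths are in m, angles in rad, forces in N, time in s.
With the tool pointing down it reaches from about 0.35 to 0.9 m from the base axis. Payload 8.1 kg.
Tool frame: the origin (TCP) lies at the very end of the fingers, on their centre line; the grasp point (between the pads) lies 19 mm behind it; z points along the fingers, y is the direction in which the jaws open and shut (so a half turn about z gives the same grasp; the last joint's range is limited). The gripper opens to 85 mm and grips with 20 to 120 N. Pads are 22 mm wide; open, the fingers measure 114 mm over their backs; the gripper's body (76 mm by 85 mm) begins 54 mm behind the grasp point. The pads swing forward as they close: fully open they stand 13 mm farther back than shut.
Start: joints at [-1.381, 0.434, 0.025, 1.573, -0.012, 1.134, -0.075], TCP at [0.18, 0.598, 0.231] pointing down, gripper open.
Joint ranges: [-2.62, 2.62], [-0.44, 2.09], [-1.27, 1.32], [0.08, 2.57], [-1.32, 4.46], [0.12, 2], [-2.74, 2.74]. Speed limits (rad/s): [2.22, 2.22, 3.01, 3.01, 3.14, 3.14, 3.14].

### API

Orientations are given as a unit quaternion [x, y, z, w].
In Python, from workcell import arm gives the robot as it stands. The module is installed in compiled form; this text tells all that it offers.
- The arm moves only by the tool servo_tool, never from a script. Its argument "commands" is one flat list of numbers, 6 for each row, row after row: the shift along the tool's x, y, z in cm, then the turn, a rotation vector about the tool's x, y, z in degrees. A call has 1 to 20 rows; each row shifts and turns the commanded pose from where the row before left it, along the tool's axes as they then stand; what a row does not reach is not made up. A row lasts 1/12 s, in which the tool goes at most 41.7 mm and 7.16 degrees, less where a joint would pass 70% of its speed; a pose out of reach is approached as far as the arm can. A call with a gripper value outside its range is refused whole. "grip" is the gripper command: -1 is shut, 1 is fully open, values between are in proportion, set as the call begins (left out, the last holds). The fingers move at their own pace and stop on an object; "squeeze" is the grip in N (left out, the last holds). Time passes only in rows, so rows that do not move let the fingers close. It gives the time, the measured TCP pose, the force and the opening at its end, in the units of the state.
- arm.state(): the state, without advancing time (a new reading comes with each control period).
- arm.camera(name): name is "scene" or "top" or "wrist"; returns the picture (480x640x3 uint8, red, green, blue); there is no depth.
- arm.camera_info(name): a dict with "fx", "fy", "cx", "cy" (pixels), "xyz" and "attitude" of the camera in the world; the wrist camera has in their place "hand_eye" (4x4, takes a point from camera to tool coordinates, whose origin is the TCP and whose axes are the flange's). Camera axes: x right, y down, z forward; pixel columns grow to the right and rows downward; lengths in m; the calibration is good to about 2 mm. A picture is of the moment at which its call begins: read the wrist's pose just before it. camera_info takes no time and is no camera call.
- arm.job_done(): hands the job in, once; it reports no verdict.
The state is a dict: "clock": time; "joint_pos": joint angles; "qvel": joint speeds; "joint_torque": joint torques, N m; "eef_pos": TCP position; "ee_rot": TCP orientation; "wrist_force": force on the tool from outside, world axes, zero at the start; "torque": the same for the moment, N m; "grip_width": opening from 0.0 (shut) to 1.0 (fully open).
Only numpy, scipy, OpenCV 4.12 (cv2) and the standard library are available. Lean on these libraries where they do the work, as an engineer would, in place of code of your own. Each camera call takes 0.05 s, during which the arm holds its last target.

### The job

Lock the craft-knife chest: press its spring catch (the long pedal) down with one fingertip and keep it down while the other fingertip pushes the bolt by its thumb tab all the way home into the keeper. Only then take the fingers away so that the catch springs back up and locks the bolt. Do not touch the things that stand on and around the chest: they stay where they are.

Things in the scene. Friction and masses are not known exactly. Their poses are not given: they have to be found in the camera images.
- chest: Grey steel knife chest, fixed, 260 (x) x 340 (y) x 100 mm high; origin: centre of underside; z up, y to the left, x away from the robot when square. On top a 3 mm plate 110 x 170 mm carries the bolt (near side, lower x) and the catch (far side). The bolt slides to +y into a keeper across the lid's seam. Bolt guides at y = -70 and 61 mm and the keeper (y = 110) stand 22 mm above the top.
- tab_face (a point): Centre of the pushed face (looks to the chest's -y) of the bolt's upright thumb tab; moves with the bolt; axes as the chest's. Tab: 32 mm wide (x), 8 mm thick (y), its top 15 mm above this point. It stands on the flat bolt bar (14 mm wide), whose top lies 23 mm below this point and runs 65 mm on to the -y side of this face.
- catch_pad (a point): Centre of the top face of the spring catch, a ribbed flat steel pedal 36 mm wide (x), 110 mm long (y, parallel to the bolt); moves with it; axes as the chest's. At rest 36 mm above the chest's top and 4 mm below tab_face; fully pressed 10 mm lower. Its middle line is 58 mm from the bolt's, towards +x. It can be pressed anywhere along its length, and a fingertip may skid along it.
- catch (a joint): How far the catch is pressed straight down, in m: 0 up, 0.010 fully down (stop). A spring pushes it up: about 2 N to start it, about 4 N fully down. Pressed 0.006 or more, its pawl clears the bolt's teeth; higher up it blocks the bolt.
- bolt (a joint): How far the bolt has slid along the chest's +y, in m: 0 fully back, 0.045 home at its stop. Starts at up to 0.008, has free play to about 0.0105, where a tooth meets the pawl unless the catch is down. About 1.5 N of friction; stays where it is left. Only in the last 2 mm before home can the pawl rise to lock it.
- tape_small: Bystander, not to be disturbed: a small roll of paper tape lying flat, 68 mm across, 24 mm high; origin at the centre of its underside; loose on the chest's top.
- paint_jar: Bystander, not to be disturbed: a squat paint jar, 44 mm across, 55 mm high; origin at the centre of its underside; loose on the chest's top.
- sanding_block: Bystander, not to be disturbed: a cork sanding block 35 x 68 x 26 mm; origin at the centre of its underside; loose on the chest's top.
- mache_bottle: Bystander, not to be disturbed: a paper-covered bottle figure with a round head, 70 mm across, 225 mm high; origin at the centre of its underside; loose on the table.
- glue_bottle: Bystander, not to be disturbed: a white glue bottle, 58 mm across, 150 mm high; origin at the centre of its underside; loose on the table.
- pencil_cup: Bystander, not to be disturbed: a cup of pencils, 76 mm across, 180 mm high with its pencils; origin at the centre of its underside; loose on the table.
- tape_large: Bystander, not to be disturbed: a large roll of masking tape lying flat, 110 mm across, 25 mm high; origin at the centre of its underside; loose on the table.
- crayon_tin: Bystander, not to be disturbed: a flat tin 100 x 70 x 30 mm; origin at the centre of its underside; loose on the table.

How it is judged:
By the outcome, as a careful person would: the job done as asked, in the order asked, and still so for the second after the job is handed in, with the robot touching nothing.
It also fails if it takes over 48 s, if anything falls off the work surface, if the arm or the gripper's body presses on something with over 40 N, if the wrist force passes 120 N, or if a joint passes its speed limit or range.

## Working session

There is one attempt and no reset: what is moved stays moved. The work goes in short steps, Python scripts to look and compute and a tool call to move; the robot and the scene stay as the last step left them, time stands still between calls to the robot, and variables do not carry over. Pictures are saved under pics/ and viewed, and the job is handed in when it is done.

Besides the shell and the picture viewer there is one more tool, called after "Call:" by a JSON object that holds its "op" and its "data". servo_tool: Moves the arm, as the interface text tells. Its arguments: {"type":"object","properties":{"commands":{"type":"array","items":{"type":"number"}},"grip":{"type":"number"},"squeeze":{"type":"number"}},"required":["commands"]}

```bash
ls; mkdir -p pics; python3 - <<'E'
from workcell import arm
import cv2
for n in ["scene","top","wrist"]:
    print(n,arm.camera_info(n))
s=arm.state();print(s)
for n in ["scene","top"]:
    cv2.imwrite(f"pics/{n}0.png",arm.camera(n)[:,:,::-1])
E
```

```text
pics
scene {'fx': 486.2928633843541, 'fy': 486.2928633843541, 'cx': 318.3967595285965, 'cy': 238.94375730252446, 'xyz': array([1.20570682, 0.52047158, 1.02230007]), 'attitude': array([ 0.400286  ,  0.84282687, -0.32508453, -0.15405856])}
top {'fx': 560.1799967381583, 'fy': 560.1799967381583, 'cx': 318.1539858975144, 'cy': 235.07174715408854, 'xyz': array([0.41644797, 0.01458645, 1.57558595]), 'attitude': array([ 0.70802376, -0.70469553,  0.03874602, -0.02460305])}
wrist {'fx': 336.2224864767615, 'fy': 336.2224864767615, 'cx': 324.06140316214373, 'cy': 239.80691450356338, 'hand_eye': array([[ 1.03821207e-03, -9.56093957e-01, -2.93058472e-01,
         7.57779634e-02],
       [ 9.99999113e-01,  7.48027315e-04,  1.10226043e-03,
         8.70088896e-05],
       [-8.34648796e-04, -2.93059356e-01,  9.56093885e-01,
        -1.43496853e-01],
       [ 0.00000000e+00,  0.00000000e+00,  0.00000000e+00,
         1.00000000e+00]])}
{'clock': 0.0, 'joint_pos': array([-1.38055217,  0.43525594,  0.02494569,  1.57411747, -0.0116047 ,
        1.13399831, -0.07509447]), 'qvel': array([-3.88003880e-04, -5.43546914e-04, -2.36795379e-04,  2.40876686e-04,
       -4.32307576e-05,  2.27954595e-03,  1.08815929e-03]), 'joint_torque': array([ 2.95363943e-04, -6.70484090e+01,  1.02519248e+00, -3.16205049e+01,
        1.56138826e-02,  1.24931560e-02,  3.43489921e-05]), 'eef_pos': array([0.18031175, 0.59788279, 0.2304973 ]), 'ee_rot': array([ 1.45920037e-01,  9.89296050e-01, -8.15375872e-04, -5.31623489e-05]), 'wrist_force': array([-0.33121047, -0.26596769,  1.00583748]), 'torque': array([-0.0037764 , -0.00575135, -0.08336665]), 'grip_width': 1.0007465688619523}
```

View pics/scene0.png

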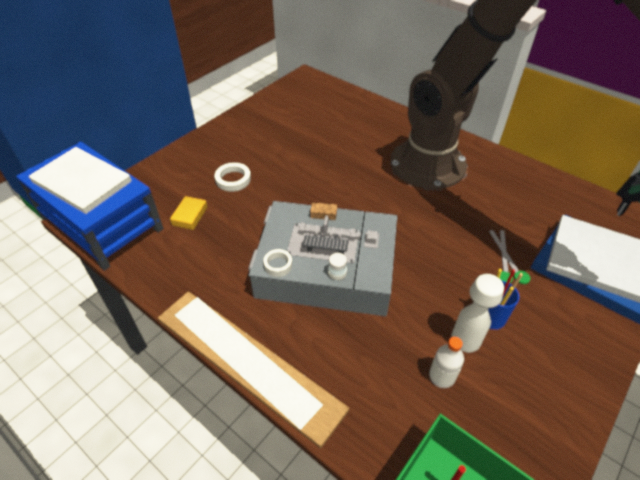

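View pics/top0.png

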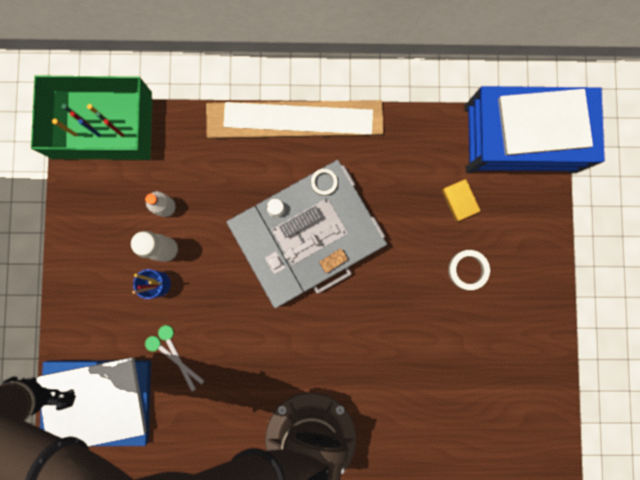

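```bash
python3 - <<'E'
import cv2
a=cv2.imread("pics/top0.png")[150:315,215:400]
cv2.imwrite("pics/topz.png",cv2.resize(a,None,fx=4,fy=3.6,interpolation=cv2.INTER_CUBIC))
a=cv2.imread("pics/scene0.png")[190:320,240:410]
cv2.imwrite("pics/scenez.png",cv2.resize(a,None,fx=4.5,fy=4.5,interpolation=cv2.INTER_CUBIC))
E
```

```text
(no output)
```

View pics/topz.png

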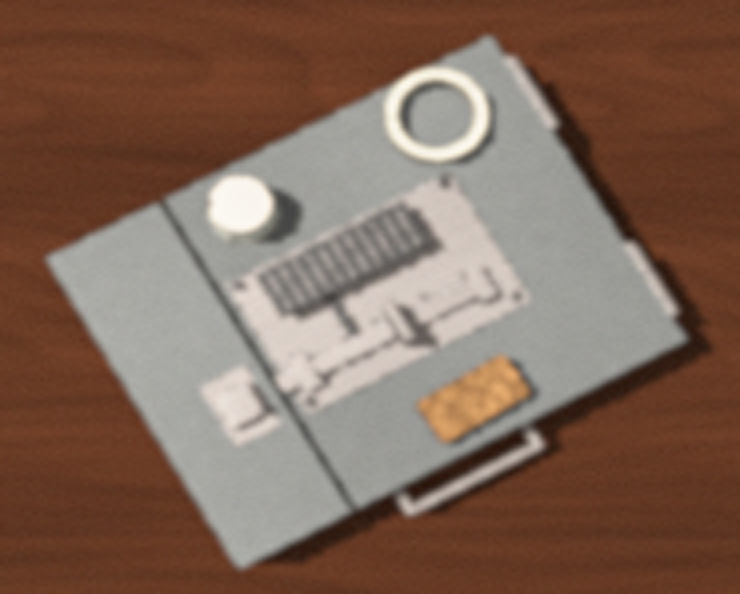

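View pics/scenez.png

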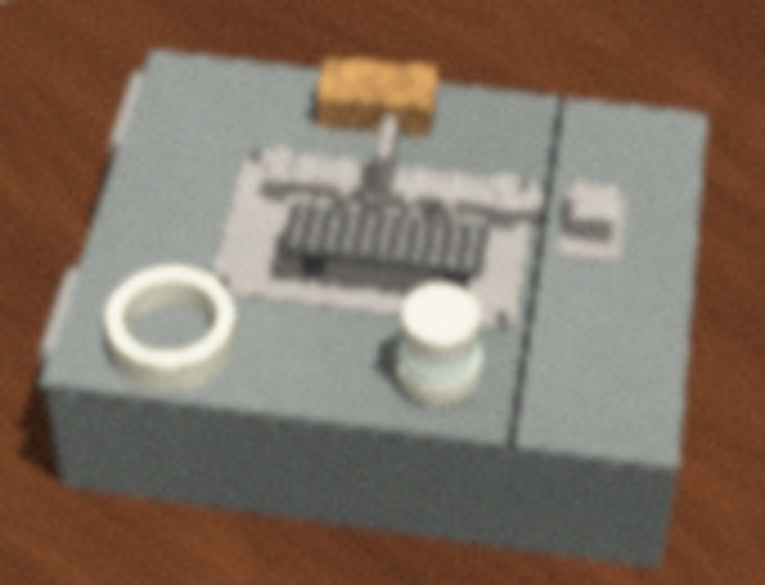

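```bash
cat > h.py <<'E'
import numpy as np, cv2
from scipy.spatial.transform import Rotation as R
from workcell import arm
def pose(n,st=None):
    c=arm.camera_info(n)
    if n!="wrist": return R.from_quat(c["attitude"]).as_matrix(),np.array(c["xyz"]),c
    T=np.array(c["hand_eye"]); Rt=R.from_quat(st["ee_rot"]).as_matrix()
    return Rt@T[:3,:3], Rt@T[:3,3]+st["eef_pos"],c
def ray(n,uv,st=None):
    M,o,c=pose(n,st); uv=np.atleast_2d(uv).astype(float)
    d=np.c_[(uv[:,0]-c["cx"])/c["fx"],(uv[:,1]-c["cy"])/c["fy"],np.ones(len(uv))]@M.T
    return o,d
def plane(n,uv,z,st=None):
    o,d=ray(n,uv,st); return o+d*((z-o[2])/d[:,2])[:,None]
def proj(n,P,st=None):
    M,o,c=pose(n,st); q=(np.atleast_2d(P)-o)@M
    return np.c_[c["cx"]+c["fx"]*q[:,0]/q[:,2],c["cy"]+c["fy"]*q[:,1]/q[:,2]]
E
python3 - <<'E'
from h import *
np.set_printoptions(precision=4,suppress=True)
im=cv2.imread("pics/top0.png")
def fit(name,uv,order):
    P=plane(name,uv,0.1)[:,:2]
    c=P.mean(0)
    L=np.array(order)*[.13,.17]
    # kabsch
    H=L.T@(P-c); a=np.arctan2(H[0,1]-H[1,0],H[0,0]+H[1,1])
    Rm=np.array([[np.cos(a),-np.sin(a)],[np.sin(a),np.cos(a)]])
    print(name,P,"centre",c,"yaw",np.degrees(a)); print("resid mm",(P-c-L@Rm.T)*1e3)
    return c,a
t=np.array([(490,37),(688,342),(240,570),(46,260)])/[4,3.6]+[215,150]
# chest coords: far-right(+x,-y), near-right(-x,-y), near-left(-x,+y), far-left
o=[(1,-1),(-1,-1),(-1,1),(1,1)]
fit("top",t,o)
s=np.array([(43,385),(150,50),(707,115),(680,463)])/4.5+[240,190]
fit("scene",s,o)
E
```

```text
top [[ 0.7506 -0.0658]
 [ 0.5238 -0.1971]
 [ 0.3565  0.0972]
 [ 0.5819  0.2276]] centre [0.5532 0.0155] yaw 29.87012389194743
resid mm [[ 0.0463  1.4013]
 [-1.3515 -0.4477]
 [ 0.6948 -0.9202]
 [ 0.6105 -0.0334]]
scene [[ 0.7546 -0.061 ]
 [ 0.5282 -0.193 ]
 [ 0.3603  0.1019]
 [ 0.583   0.2301]] centre [0.5565 0.0195] yaw 30.07918494944218
resid mm [[ 0.3743  1.4334]
 [-1.0577 -0.2044]
 [ 1.4521  0.4701]
 [-0.7687 -1.699 ]]
```

```bash
python3 - <<'E'
from h import *
np.set_printoptions(precision=4,suppress=True)
c=np.array([.555,.0175]);a=np.radians(30);Rm=np.array([[np.cos(a),-np.sin(a)],[np.sin(a),np.cos(a)]])
loc=lambda P:(P[:,:2]-c)@Rm*1e3
T=lambda x:np.array(x)/[4,3.6]+[215,150]
S=lambda x:np.array(x)/4.5+[240,190]
print("pedal top",loc(plane("top",T([(262,275),(405,205),(435,240),(290,312),(350,258)]),.136)))
print("pedal scene",loc(plane("scene",S([(300,200),(487,225),(478,268),(285,250),(388,236)]),.136)))
print("tab top",loc(plane("top",T([(393,310),(415,335),(405,322)]),.155)))
print("tab scene",loc(plane("scene",S([(390,116),(382,160)]),.155)))
print("jar",loc(plane("top",T([(243,205)]),.155)),loc(plane("scene",S([(440,315)]),.155)))
print("block",loc(plane("top",T([(418,408),(505,355),(535,385),(448,440)]),.126)))
print("tape",loc(plane("top",T([(438,112)]),.124)))
print("bottle,cup,glue",plane("top",[(143,246),(150,285),(155,200)],.2))
s=arm.state();M=R.from_quat(s["ee_rot"]).as_matrix()
t=np.r_[Rm@[.02,-.01]+c,.40]; print(t,"tool delta cm",M.T@(t-s["eef_pos"])*100)
E
```

```text
pedal top [[ 44.0215  50.5502]
 [ 42.3509 -54.7948]
 [ 10.7165 -59.0743]
 [ 11.911   47.9805]
 [ 26.6018  -4.8397]]
pedal scene [[ 12.4414 -49.7783]
 [ 14.4466  54.1637]
 [ 46.0459  53.1043]
 [ 49.8889 -51.3115]
 [ 31.0064   2.0654]]
tab top [[-21.045   -9.3726]
 [-43.3682 -12.7317]
 [-32.219  -11.7817]]
tab scene [[-41.256   -7.9312]
 [ -6.9084  -7.2039]]
jar [[91.3236 36.7525]] [[97.4286 38.9315]]
block [[ -88.3892   10.0925]
 [ -83.254   -57.9075]
 [-111.6446  -63.9933]
 [-117.9282    4.6672]]
tape [[  92.3931 -108.6016]]
bottle,cup,glue [[0.5109 0.4157 0.2   ]
 [0.4159 0.3958 0.2   ]
 [0.6247 0.3899 0.2   ]]
[0.5773 0.0188 0.4   ] tool delta cm [-54.7307 -44.0072 -16.8705]
```

Call:
{"op": "servo_tool", "data": {"commands": [0,0,-3.5,0,0,0,0,0,-3.5,0,0,0,0,0,-3.5,0,0,0,0,0,-3.5,0,0,0,0,0,-2.9,0,0,0], "grip": 0.02}}

```text
clock: 0.52
eef_pos: [0.1804, 0.5983, 0.4028]
ee_rot: [0.146, 0.989, 0.001, 0.0]
wrist_force: [0.9, -0.2, 0.7]
grip_width: 0.511
```

Call:
{"op": "servo_tool", "data": {"commands": [-2.74,-2.2,0,0,0,0,-2.74,-2.2,0,0,0,0,-2.74,-2.2,0,0,0,0,-2.74,-2.2,0,0,0,0,-2.74,-2.2,0,0,0,0,-2.74,-2.2,0,0,0,0,-2.74,-2.2,0,0,0,0,-2.74,-2.2,0,0,0,0,-2.74,-2.2,0,0,0,0,-2.74,-2.2,0,0,0,0,-2.74,-2.2,0,0,0,0,-2.74,-2.2,0,0,0,0,-2.74,-2.2,0,0,0,0,-2.74,-2.2,0,0,0,0,-2.74,-2.2,0,0,0,0,-2.74,-2.2,0,0,0,0,-2.74,-2.2,0,0,0,0,-2.74,-2.2,0,0,0,0,-2.74,-2.2,0,0,0,0,-2.74,-2.2,0,0,0,0]}}

```text
clock: 2.18
eef_pos: [0.5786, 0.0174, 0.4]
ee_rot: [0.146, 0.989, -0.0, -0.0]
wrist_force: [0.5, 1.5, 0.5]
grip_width: 0.51
```

Call:
{"op": "servo_tool", "data": {"commands": [0,0,0,0,0,6.2,0,0,0,0,0,6.2,0,0,0,0,0,6.2,0,0,0,0,0,6.2,0,0,0,0,0,6.2,0,0,0,0,0,6.2,0,0,0,0,0,6.2,0,0,2,0,0,0,0,0,3,0,0,0,0,0,3,0,0,0,0,0,2,0,0,0,0,0,0,0,0,0,0,0,0,0,0,0]}}

```text
clock: 3.27
eef_pos: [0.5775, 0.019, 0.2999]
ee_rot: [0.501, 0.865, -0.001, -0.001]
wrist_force: [0.7, 0.2, 0.5]
grip_width: 0.511
```

```bash
python3 - <<'E'
from h import *
import pickle
s=arm.state();pickle.dump(s,open("s1.pkl","wb"))
im=arm.camera("wrist");cv2.imwrite("pics/w1.png",cv2.resize(im[:,:,::-1],(800,600)))
cv2.imwrite("pics/w1raw.png",im[:,:,::-1])
print(s["joint_pos"])
E
```

```text
[-0.56773144  0.33556221  0.60954083  1.62211862 -0.19956387  1.24922344
  0.59982401]
```

View pics/w1.png

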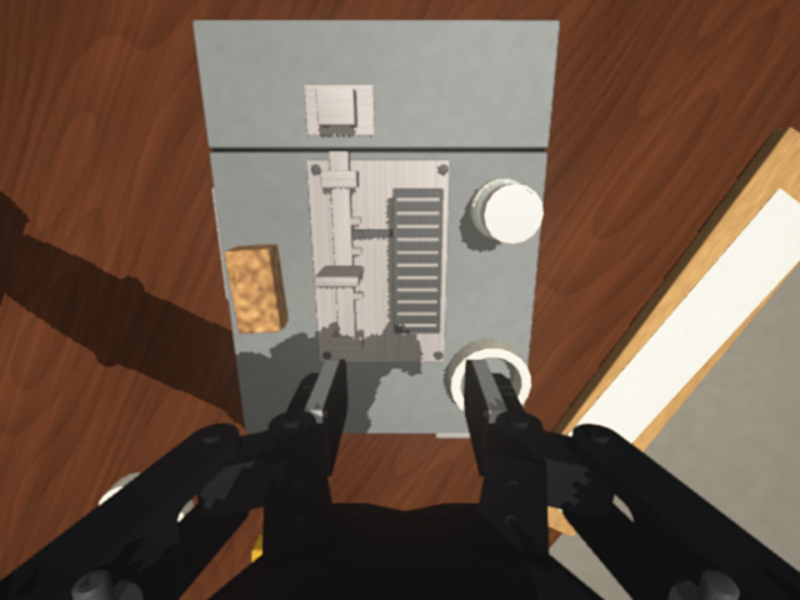

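```bash
python3 - <<'E'
import cv2
a=cv2.imread("pics/w1raw.png")[110:300,235:375]
cv2.imwrite("pics/w1z.png",cv2.resize(a,None,fx=4,fy=3,interpolation=cv2.INTER_CUBIC))
E
```

```text
(no output)
```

View pics/w1z.png

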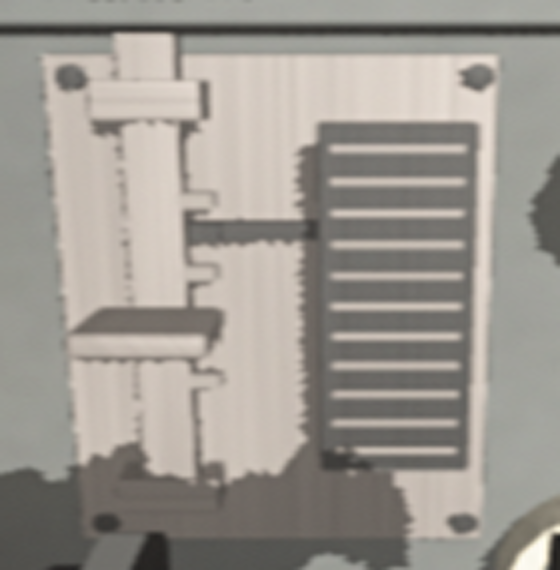

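```bash
python3 - <<'E'
from h import *
import pickle
np.set_printoptions(precision=4,suppress=True)
s=pickle.load(open("s1.pkl","rb"))
c=np.array([.555,.0175]);a=np.radians(30);Rm=np.array([[np.cos(a),-np.sin(a)],[np.sin(a),np.cos(a)]])
loc=lambda P:(P[:,:2]-c)@Rm*1e3
W=lambda x:np.array(x)/[4,3]+[235,110]
for n,q,z in [("pedal",[(320,123),(477,123),(466,468),(320,468)],.136),("tabtop back edge",[(72,358),(212,356)],.155),("tabtop front",[(77,337),(215,335)],.155),("seam",[(5,30),(550,30)],.1),("plate",[(42,55),(497,55),(482,535),(82,535)],.103)]:
    P=plane("wrist",W(q),z,s); print(n,loc(P),"mean",loc(P).mean(0),P.mean(0)[:2])
d=np.array([[.555,.0175,.1]])
# chest corners 
P=plane("wrist",np.array([(193,20),(559,20),(243,434),(531,434)])*.8,.1,s);print("corners",loc(P))
M=R.from_quat(s["ee_rot"]).as_matrix();print("tool x yaw",np.degrees(np.arctan2(M[1,0],M[0,0])),"tcp loc",loc(s["eef_pos"][None]),M)
print("tips",[ (M.T@(p-s["eef_pos"])) for p in plane("wrist",np.array([(335,362),(478,362)])*.8,s["eef_pos"][2],s)])
E
```

```text
pedal [[ 11.6255  53.8674]
 [ 46.3442  53.7954]
 [ 46.2739 -55.1455]
 [ 10.5353 -55.0925]] mean [28.6947 -0.6438] [0.5802 0.0313]
tabtop back edge [[-43.6245 -12.6553]
 [-12.4919 -12.0946]] mean [-28.0582 -12.3749] [ 0.5369 -0.0072]
tabtop front [[-42.1113  -6.2549]
 [-11.616   -5.7019]] mean [-26.8637  -5.9784] [ 0.5347 -0.0011]
seam [[-64.9708  81.5594]
 [ 66.284   81.2686]] mean [ 0.6566 81.414 ] [0.5149 0.0883]
plate [[-55.9204  73.844 ]
 [ 53.4504  73.6058]
 [ 54.077  -94.5888]
 [-56.6803 -94.4393]] mean [ -1.2683 -10.3946] [0.5591 0.0079]
corners [[-130.8737  168.816 ]
 [ 129.0648  168.1299]
 [-134.4375 -171.9826]
 [ 138.2277 -172.2494]]
tool x yaw 119.81800280059169 tcp loc [[20.2268 -9.9505]] [[-0.4972  0.8676 -0.0022]
 [ 0.8676  0.4972 -0.0004]
 [ 0.0007 -0.0021 -1.    ]]
tips [array([ 0.0073, -0.0267,  0.0001]), array([ 0.0074,  0.0268, -0.0001])]
```

Call:
{"op": "servo_tool", "data": {"commands": [-1.05,-1,0,0,0,0,-1.05,-1,0,0,0,0,0,0,3,0,0,0,0,0,3,0,0,0,0,0,3,0,0,0,0,0,2,0,0,0,0,0,1,0,0,0,0,0,0,0,0,0,0,0,0,0,0,0]}}

```text
clock: 4.07
eef_pos: [0.5717, -0.0103, 0.1815]
ee_rot: [0.502, 0.865, 0.0, 0.001]
wrist_force: [0.1, -0.6, 0.7]
grip_width: 0.513
```

```bash
python3 - <<'E'
from h import *
import pickle
s=arm.state();pickle.dump(s,open("s2.pkl","wb"))
im=arm.camera("wrist");cv2.imwrite("pics/w2.png",cv2.resize(im[:,:,::-1],(800,600)))
print(s["eef_pos"],s["wrist_force"])
E
```

```text
[ 0.57171416 -0.01030847  0.18150863] [ 0.05159976 -0.58237535  0.68738691]
```

View pics/w2.png

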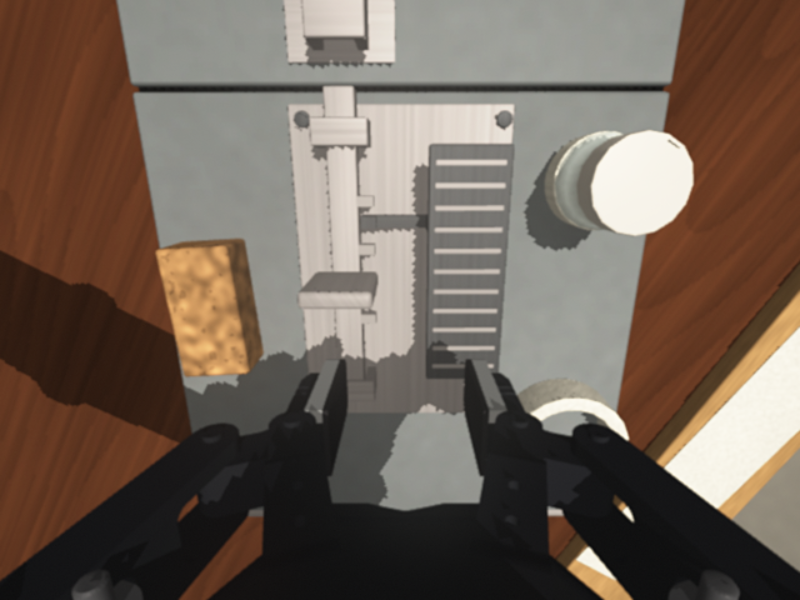

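Call:
{"op": "servo_tool", "data": {"commands": [0,0,1,0,0,0,0,0,1,0,0,0,0,0,1,0,0,0,0,0,0.5,0,0,0,0,0,0.5,0,0,0,0,0,0,0,0,0,0,0,0,0,0,0]}}

```text
clock: 4.7
eef_pos: [0.571, -0.0093, 0.14]
ee_rot: [0.501, 0.865, -0.0, -0.0]
wrist_force: [0.4, 0.1, 0.1]
grip_width: 0.512
```

Call:
{"op": "servo_tool", "data": {"commands": [0,0,0.2,0,0,0,0,0,0.2,0,0,0,0,0,0,0,0,0]}}

```text
clock: 4.95
eef_pos: [0.5711, -0.0092, 0.1362]
ee_rot: [0.501, 0.865, 0.0, -0.0]
wrist_force: [-0.7, -0.9, 0.3]
grip_width: 0.51
```

Call:
{"op": "servo_tool", "data": {"commands": [0,0,0.2,0,0,0,0,0,0,0,0,0,0,0,0,0,0,0]}}

```text
clock: 5.2
eef_pos: [0.5712, -0.0092, 0.1343]
ee_rot: [0.501, 0.865, 0.0, 0.0]
wrist_force: [0.5, -0.7, -0.7]
grip_width: 0.508
```

Call:
{"op": "servo_tool", "data": {"commands": [0,0,0.2,0,0,0,0,0,0,0,0,0,0,0,0,0,0,0]}}

```text
clock: 5.45
eef_pos: [0.5713, -0.0092, 0.1324]
ee_rot: [0.501, 0.865, 0.0, 0.0]
wrist_force: [-0.9, 0.2, 3.4]
grip_width: 0.506
```

Call:
{"op": "servo_tool", "data": {"commands": [0,0,0.2,0,0,0,0,0,0,0,0,0,0,0,0,0,0,0]}}

```text
clock: 5.7
eef_pos: [0.5713, -0.0092, 0.1303]
ee_rot: [0.501, 0.865, 0.0, 0.0]
wrist_force: [0.6, 0.1, 2.7]
grip_width: 0.508
```

Call:
{"op": "servo_tool", "data": {"commands": [0,0,0.2,0,0,0,0,0,0,0,0,0,0,0,0,0,0,0]}}

```text
clock: 5.95
eef_pos: [0.5713, -0.0092, 0.1283]
ee_rot: [0.501, 0.865, 0.0, 0.0]
wrist_force: [-0.1, 0.7, 4.1]
grip_width: 0.51
```

Call:
{"op": "servo_tool", "data": {"commands": [0,0,0.2,0,0,0,0,0,0,0,0,0,0,0,0,0,0,0]}}

```text
clock: 6.2
eef_pos: [0.5713, -0.0092, 0.1263]
ee_rot: [0.501, 0.865, 0.0, 0.0]
wrist_force: [-0.5, 0.0, 3.5]
grip_width: 0.513
```

Call:
{"op": "servo_tool", "data": {"commands": [0,0,0.2,0,0,0,0,0,0,0,0,0,0,0,0,0,0,0]}}

```text
clock: 6.45
eef_pos: [0.5713, -0.0092, 0.1243]
ee_rot: [0.501, 0.865, 0.0, 0.0]
wrist_force: [-0.1, 0.0, 4.2]
grip_width: 0.513
```

```bash
python3 - <<'E'
from h import *
import pickle
s=arm.state();pickle.dump(s,open("s3.pkl","wb"))
for i in range(3):
    im=arm.camera("wrist");print(arm.state()["wrist_force"],arm.state()["eef_pos"])
cv2.imwrite("pics/w3.png",cv2.resize(im[:,:,::-1],(800,600)))
E
```

```text
[ 0.94755721 -0.08313222  4.21497395] [ 0.57128614 -0.00925397  0.12434808]
[-0.03495476 -0.25004973  4.02690096] [ 0.57126952 -0.0092066   0.1243618 ]
[ 0.61788974 -0.37652216  4.20063353] [ 0.57127236 -0.00925914  0.12439257]
```

View pics/w3.png

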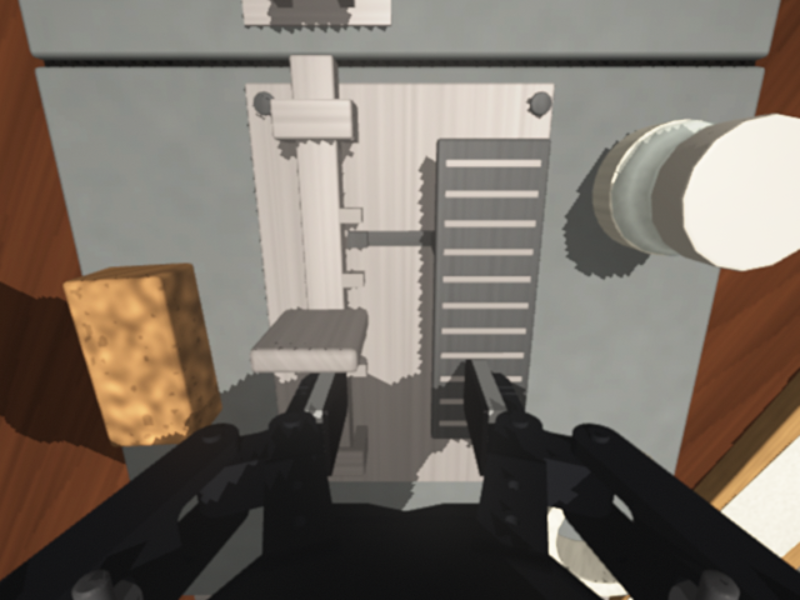

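Call:
{"op": "servo_tool", "data": {"commands": [0.2,0,0,0,0,0,0.2,0,0,0,0,0,0.2,0,0,0,0,0,0.2,0,0,0,0,0,0.2,0,0,0,0,0,0.2,0,0,0,0,0,0.2,0,0,0,0,0,0.2,0,0,0,0,0,0,0,0,0,0,0]}}

```text
clock: 7.35
eef_pos: [0.563, 0.005, 0.1243]
ee_rot: [0.501, 0.865, -0.0, -0.0]
wrist_force: [1.5, -3.3, 4.2]
grip_width: 0.511
```

Call:
{"op": "servo_tool", "data": {"commands": [0.2,0,0,0,0,0,0.2,0,0,0,0,0,0.2,0,0,0,0,0,0.2,0,0,0,0,0,0,0,0,0,0,0]}}

```text
clock: 7.77
eef_pos: [0.559, 0.0121, 0.1243]
ee_rot: [0.501, 0.865, 0.0, -0.0]
wrist_force: [1.2, -3.3, 4.1]
grip_width: 0.511
```

Call:
{"op": "servo_tool", "data": {"commands": [0.2,0,0,0,0,0,0.2,0,0,0,0,0,0.2,0,0,0,0,0,0.2,0,0,0,0,0,0.2,0,0,0,0,0,0.2,0,0,0,0,0,0.2,0,0,0,0,0,0.2,0,0,0,0,0,0.2,0,0,0,0,0,0,0,0,0,0,0]}}

```text
clock: 8.6
eef_pos: [0.5499, 0.0278, 0.1243]
ee_rot: [0.501, 0.865, 0.0, -0.0]
wrist_force: [1.4, -2.9, 4.1]
grip_width: 0.506
```

Call:
{"op": "servo_tool", "data": {"commands": [0.2,0,0,0,0,0,0.1,0,0,0,0,0,0,0,0,0,0,0]}}

```text
clock: 8.85
eef_pos: [0.5486, 0.0301, 0.1243]
ee_rot: [0.501, 0.865, 0.0, -0.0]
wrist_force: [2.2, -2.2, 3.6]
grip_width: 0.508
```

Call:
{"op": "servo_tool", "data": {"commands": [0.1,0,0,0,0,0,0.1,0,0,0,0,0,0,0,0,0,0,0]}}

```text
clock: 9.1
eef_pos: [0.5477, 0.0317, 0.1243]
ee_rot: [0.501, 0.865, 0.0, -0.0]
wrist_force: [3.3, -3.8, 3.9]
grip_width: 0.509
```

Call:
{"op": "servo_tool", "data": {"commands": [0.1,0,0,0,0,0,0,0,0,0,0,0]}}

```text
clock: 9.27
eef_pos: [0.5472, 0.0325, 0.1243]
ee_rot: [0.501, 0.865, 0.0, -0.0]
wrist_force: [2.0, -3.6, 4.2]
grip_width: 0.512
```

Call:
{"op": "servo_tool", "data": {"commands": [0.1,0,0,0,0,0,0,0,0,0,0,0]}}

```text
clock: 9.43
eef_pos: [0.5469, 0.033, 0.1243]
ee_rot: [0.501, 0.865, -0.0, 0.0]
wrist_force: [3.0, -4.6, 2.6]
grip_width: 0.505
```

Call:
{"op": "servo_tool", "data": {"commands": [0.1,0,0,0,0,0,0,0,0,0,0,0]}}

```text
clock: 9.6
eef_pos: [0.5469, 0.0331, 0.1244]
ee_rot: [0.502, 0.865, -0.0, 0.001]
wrist_force: [4.9, -6.4, 1.2]
grip_width: 0.51
```

Call:
{"op": "servo_tool", "data": {"commands": [0.1,0,0,0,0,0,0,0,0,0,0,0]}}

```text
clock: 9.77
eef_pos: [0.5469, 0.0331, 0.1244]
ee_rot: [0.502, 0.865, -0.0, 0.002]
wrist_force: [6.9, -10.5, -0.3]
grip_width: 0.512
```

```bash
python3 - <<'E'
from h import *
import pickle
s=arm.state();pickle.dump(s,open("s4.pkl","wb"))
im=arm.camera("wrist")
cv2.imwrite("pics/w4.png",cv2.resize(im[:,:,::-1],(800,600)))
s=arm.state();print(s["eef_pos"],s["wrist_force"])
E
```

```text
[0.54686387 0.03310523 0.12444678] [ 6.85980464 -9.35874446 -0.93575747]
```

View pics/w4.png

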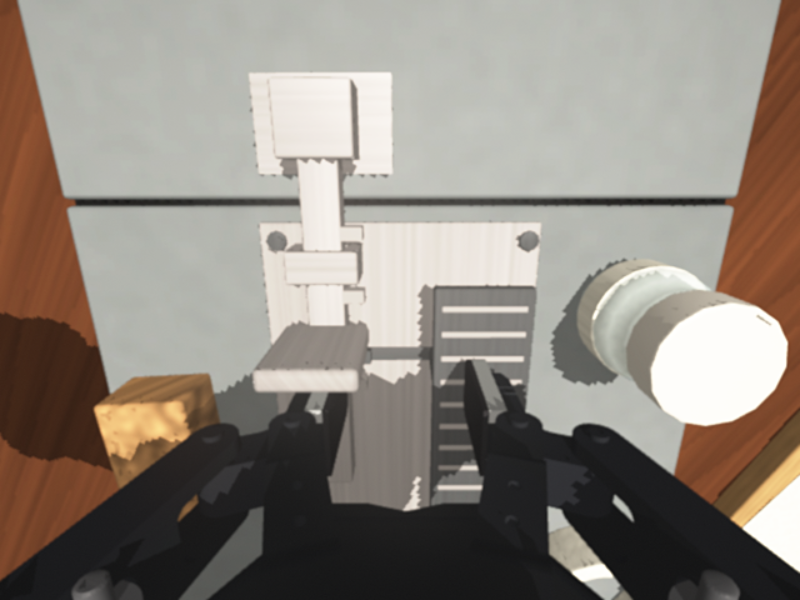

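Call:
{"op": "servo_tool", "data": {"commands": [-0.2,0,0,0,0,0,-0.2,0,0,0,0,0,-0.1,0,0,0,0,0,0,0,0,0,0,0,0,0,-0.3,0,0,0,0,0,-0.3,0,0,0,0,0,-0.3,0,0,0,0,0,-0.3,0,0,0,0,0,-0.3,0,0,0,0,0,0,0,0,0]}}

```text
clock: 10.65
eef_pos: [0.5484, 0.0303, 0.1398]
ee_rot: [0.502, 0.865, 0.0, 0.0]
wrist_force: [0.4, -0.3, -0.6]
grip_width: 0.512
```

Call:
{"op": "servo_tool", "data": {"commands": [0,0,-1,0,0,0,0,0,-2,0,0,0,0,0,-3,0,0,0,0,0,-3,0,0,0,0,0,-3,0,0,0,-2,0,-3,0,0,0,-3,0,-1,0,0,0,0,0,0,0,0,0,0,0,0,0,0,0]}}

```text
clock: 11.4
eef_pos: [0.5737, -0.0148, 0.3005]
ee_rot: [0.503, 0.864, 0.0, 0.001]
wrist_force: [-0.8, 0.1, -0.8]
grip_width: 0.508
```

```bash
python3 - <<'E'
from h import *
import pickle
s=arm.state();pickle.dump(s,open("s5.pkl","wb"))
im=arm.camera("wrist")
cv2.imwrite("pics/w5.png",cv2.resize(im[:,:,::-1],(800,600)));cv2.imwrite("pics/w5raw.png",im[:,:,::-1])
cv2.imwrite("pics/w5z.png",cv2.resize(im[60:250,225:385,::-1],None,fx=4,fy=3,interpolation=cv2.INTER_CUBIC))
cv2.imwrite("pics/top5.png",arm.camera("top")[:,:,::-1])
cv2.imwrite("pics/scene5.png",arm.camera("scene")[:,:,::-1])
print(s["eef_pos"],s["wrist_force"])
E
```

```text
[ 0.57365664 -0.01484221  0.30052678] [-0.75521489  0.10130825 -0.75102569]
```

View pics/w5.png

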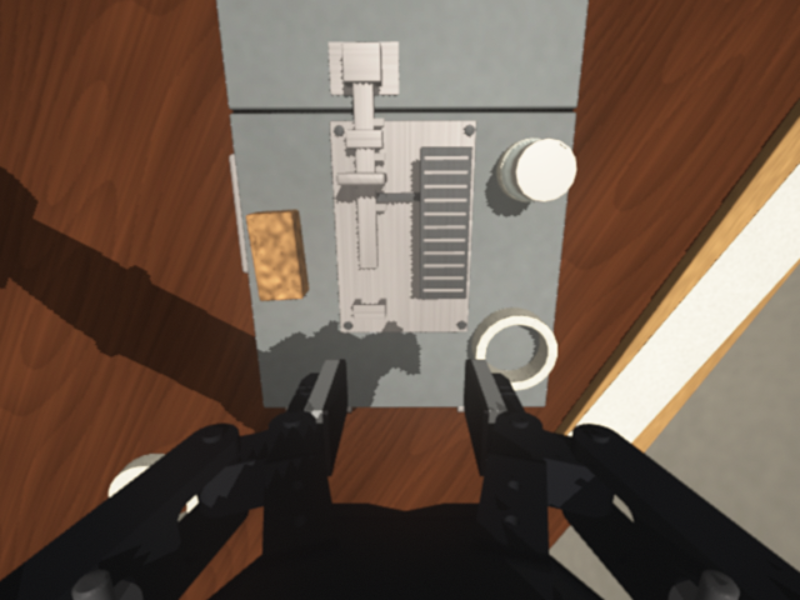

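View pics/w5z.png

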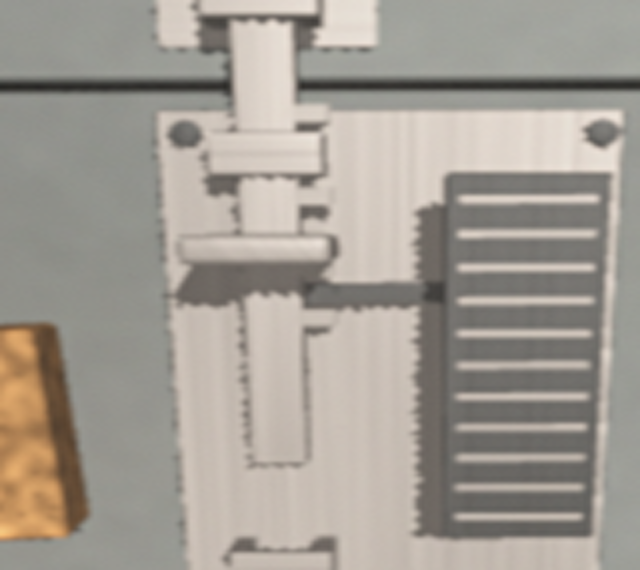

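```bash
python3 - <<'E'
from h import *
import pickle
np.set_printoptions(precision=2,suppress=True)
s=pickle.load(open("s5.pkl","rb"))
c=np.array([.555,.0175]);a=np.radians(30);Rm=np.array([[np.cos(a),-np.sin(a)],[np.sin(a),np.cos(a)]])
loc=lambda P:(P[:,:2]-c)@Rm*1e3
W=lambda x:np.array(x)/[4,3]+[225,60]
for z in (.136,.126): print("pedal",z,loc(plane("wrist",W([(446,173),(612,173),(592,535),(446,535)]),z,s)))
print("tab",loc(plane("wrist",W([(178,262),(332,262),(182,237),(332,237)]),.155,s)))
# corner shift between before/after images
for f in ("top","scene"):
    A=cv2.imread(f"pics/{f}0.png");B=cv2.imread(f"pics/{f}5.png")
    print(f,cv2.resize(B[:1],(1,1)).ravel())
    x,y,w,h=(215,150,185,165) if f=="top" else (240,190,170,130)
    k=4
    cv2.imwrite(f"pics/{f}cmp.png",cv2.resize(np.hstack([A[y:y+h,x:x+w],B[y:y+h,x:x+w]]),(800,int(800*h/(2*w)))))
A=cv2.imread("pics/scene0.png");B=cv2.imread("pics/scene5.png")
cv2.imwrite("pics/scenediff.png",cv2.absdiff(A,B)*3)
E
```

```text
pedal 0.136 [[ 11.06  53.81]
 [ 46.84  53.61]
 [ 46.56 -55.07]
 [ 11.63 -54.86]]
pedal 0.126 [[ 11.43  54.31]
 [ 48.37  54.1 ]
 [ 48.09 -58.11]
 [ 12.02 -57.89]]
tab [[-45.04  30.04]
 [-13.14  29.85]
 [-43.87  36.64]
 [-13.01  36.47]]
top [124 138 146]
scene [63 77 96]
```

View pics/scenecmp.png

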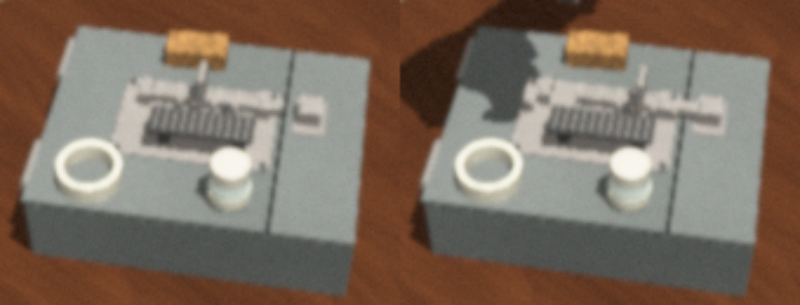

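View pics/scene5.png

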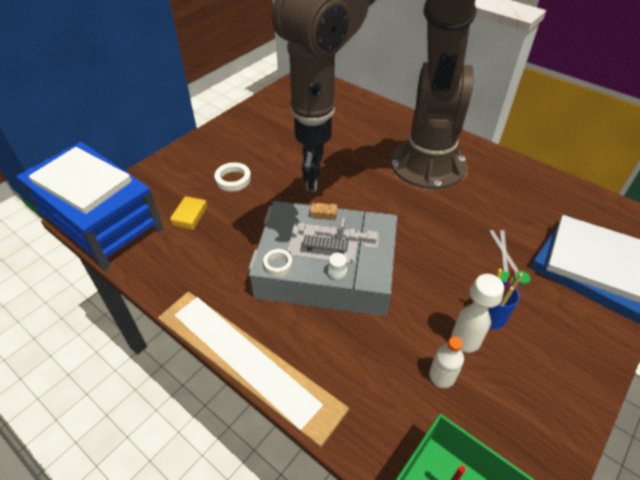

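```bash
python3 -c "
from workcell import arm
print(arm.job_done())"
```

```text
the job is handed in; nothing more can be done
None
```

The chest is locked and I handed the job in at about 11.5 s of the 48 s allowed.

**What I did:**
- I set the fingertips about 58 mm apart. One pressed the catch down roughly 9 mm, at about 4 N, while the other pushed the thumb tab along +y.
- The bolt came up against its stop: motion ceased and the push force rose to about 11 N, with the catch still held down.
- I then backed off the tab, lifted straight up and moved the arm clear.

**Last checks:**
- **Bolt:** the tab moved about 42 mm in the wrist images, and the bolt now reaches into the keeper. From the fingertip's travel and my estimate of its starting gap I got about 41 mm, which agrees within measuring error.
- **Catch:** its outline measures the same at the rest height of 136 mm as it did before pressing. It has sprung back up, which it can only do in the bolt's last 2 mm.
- **Bystanders:** everything visible looks unmoved in the scene views from before and after, judged by eye.
- **Contact:** the wrist force was about zero with the arm 16 cm above the catch.
- **One oddity:** while pushing at the stop, the net vertical force fell from 4 N to about -1 N. The fingertip height changed by only about 0.1 mm, so I took this as friction on the tab face, not the catch rising.

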